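# Lay out the stool parts and load the dowel fixture

### The job

Lay the stool parts out ready for assembly: set the long rail, the short rail and the round foot each squarely inside its own full-size outline on the drawing cards, the foot upright. Of the two plywood mounting plates, drop the one whose holes match over the fixture's two dowel pins until it lies flat on the block, and leave the other plate lying flat on the bench, clear of the fixture.

Things in the scene. Friction and masses are not known exactly. Their poses are not given: they have to be found in the camera images.
- long_rail: Longer tenoned stool rail, loose timber, lying flat: body 92 mm long (x), 32 wide (y), 28 high, with a thinner tenon (18 wide, 14 high, 16 long) at each end, 124 mm overall; the same both ways round. Under 0.1 kg. Grip across the 32 mm width. Origin: centre of the underside; x along the rail, z up.
- short_rail: Shorter tenoned stool rail, loose timber, lying flat: body 48 mm long (x), 32 wide (y), 28 high, with a thinner tenon (18 wide, 14 high, 16 long) at each end, 80 mm overall; the same both ways round. Under 0.1 kg. Grip across the 32 mm width. Origin: centre of the underside; x along the rail, z up.
- foot: Turned round stool foot, loose timber, standing upright: flange 54 mm diameter and 12 high, waist of 40 mm diameter from 18 to 42 mm height (grip here), then a 22 mm spigot up to 60 mm height. Under 0.1 kg. Origin: centre of the underside; z up, yaw does not matter.
- plate_diagonal: Loose plywood plate 114 x 76 x 12 mm (x, y, z), lying flat, with a timber grip block 40 x 22 mm (x, y) at its centre, its top 44 mm above the plate's underside; grip it across the 22 mm. Two 18 mm through holes, on a diagonal, at (40, 21) and (-40, -21) mm; the same after a half turn. Under 0.15 kg. Origin: centre of the underside; x along the long side, z up.
- plate_inline: Loose plywood plate 114 x 76 x 12 mm (x, y, z), lying flat, with a timber grip block 40 x 22 mm (x, y) at its centre, its top 44 mm above the plate's underside; grip it across the 22 mm. Two 18 mm through holes, on the long centre line, at (38, 0) and (-38, 0) mm; the same after a half turn. Under 0.15 kg. Origin: centre of the underside; x along the long side, z up.
- long_card: White drawing card fixed to the bench, 150 x 56 mm (x, y), 3 mm thick, with the dark outline of the longer rail: stepped, 130 mm long, 38 wide, centred on the card, lines 3 mm outside the part all round. Origin: centre of the underside (card top 3 mm above it); x along the drawn rail, z up.
- short_card: White drawing card fixed to the bench, 110 x 56 mm (x, y), 3 mm thick, with the dark outline of the shorter rail: stepped, 86 mm long, 38 wide, centred on the card, lines 3 mm outside the part all round. Origin: centre of the underside (card top 3 mm above it); x along the drawn rail, z up.
- foot_card: White drawing card fixed to the bench, 80 x 80 mm (x, y), 3 mm thick, with the dark outline of the round foot: a circle of 60 mm diameter, centred on the card, lines 3 mm outside the part all round. Origin: centre of the underside (card top 3 mm above it); z up.
- fixture: Aluminium block fixed to the bench, 120 x 80 x 20 mm (x, y, z), with two upright 12 mm dark steel pins at (40, 21) and (-40, -21) mm, to 28 mm above its top, the last 10 mm tapering to 4 mm. The matching plate drops over them with 3 mm play all round and lies flat on the block, underside 20 mm above the bench. Origin: centre of the underside; x along the long side, z up.

How it is judged:
By the outcome, as a careful person would: the job done as asked, in the order asked, and still so for the second after the job is handed in, with the robot touching nothing.
It also fails if it takes over 102 s, if anything falls off the work surface, if the arm or the gripper's body presses on something with over 40 N, if the wrist force passes 120 N, or if a joint passes its speed limit or range.

### The arm

A 7-joint arm with a two-finger parallel gripper is mounted at the origin on the work surface. World frame = base frame: x ahead of the robot, y to its left, z up, the work surface at z = 0. Lengths are in m, angles in rad, forces in N, time in s.
With the tool pointing down it reaches from about 0.425 to 0.875 m from the base axis. Payload 4.7 kg.
Tool frame: the origin (TCP) lies between the finger pads; the fingertips stand 25 mm ahead of it and the grasp point (between the pads) lies 6 mm ahead of it; z points along the fingers, x is the direction in which the jaws open and shut, and the axes are right-handed (so a half turn about z gives the same grasp; the last joint's range is limited). The gripper opens to 87 mm and grips with 3 to 60 N. Pads are 19 mm wide; open, the fingers measure 117 mm over their backs; the gripper's body (75 mm by 190 mm) begins 51 mm behind the grasp point.
Start: joints at [-1.113, 0.321, -0.07, 1.45, 0.023, 1.371, -0.057], TCP at [0.279, 0.587, 0.248] pointing down, gripper open.
Joint ranges: [-2.86, 2.86], [-0.3, 2.09], [-1.38, 1.24], [0.06, 2.45], [-1.56, 4.7], [0.09, 2.05], [-2.69, 2.69]. Speed limits (rad/s): [2.57, 2.57, 3.14, 3.14, 3.14, 3.14, 3.14].

### API

Orientations are given as [roll, pitch, yaw] about the fixed x, y, z axes, in that order (R = Rz(yaw) Ry(pitch) Rx(roll)).
In Python, from workcell import state, capture, camera_params, job gives the robot as it stands.
- The arm moves only by the tool send_rows, never from a script. Its argument "deltas" is a list of rows, each an object of numbers: "dx", "dy", "dz": the shift along the tool's x, y, z normalised to -1 to 1, where 1 is 50 cm; "ax", "ay", "az": the turn, a rotation vector about the tool's x, y, z normalised to -1 to 1, where 1 is pi rad; "claw": the opening, from 0 (shut) to 1 (fully open). In form: [{"dx": .., "dy": .., "dz": .., "ax": .., "ay": .., "az": .., "claw": ..}, ...]. A call has 1 to 12 rows; each row is the pose to reach, as a shift and turn from the pose commanded when the call began, along the tool's axes at that moment, turning the shorter way round; what a row does not reach only later rows make up. A row lasts 1/10 s, in which the tool goes at most 50 mm and 8.59 degrees, less where a joint would pass 70% of its speed; a pose out of reach is approached as far as the arm can. A call with a number of a shift or a turn outside -1 to 1 is refused whole. A call with a gripper value outside its range is refused whole. The fingers move at their own pace and stop on an object; "grip_force" is the grip in N (left out, the last holds). Time passes only in rows, so rows that repeat a pose let the fingers close. It gives the time, the measured TCP pose, the force and the opening at its end, in the units of the state.
- state(): the state, without advancing time (a new reading comes with each control period).
- capture(name): name is "scene" or "top"; returns the picture (400x640x3 uint8, blue, green, red); there is no depth.
- camera_params(name): a dict with "fx", "fy", "cx", "cy" (pixels), "k1" (the pictures are not rectified: a ray, as slopes to the right and down, at radius r is drawn at 1 + k1 r^2 times it, then the intrinsics apply), "R" (3x3) and "t" (3): a world point X has camera coordinates R X + t. Camera axes: x right, y down, z forward; pixel columns grow to the right and rows downward; lengths in m; the calibration is good to about 2 mm. A picture is of the moment at which its call begins. camera_params takes no time and is no camera call.
- job.sign_off(): hands the job in, once; it reports no verdict.
The state is a dict: "time": time; "q": joint angles; "qd": joint speeds; "tau": joint torques, N m; "eef_pos": TCP position; "tcp_rot": TCP orientation; "force": force on the tool from outside, world axes, zero at the start; "ft_torque": the same for the moment, N m; "grip_width": finger opening in m.
Only numpy, scipy, OpenCV 4.12 (cv2) and the standard library are available. Lean on these libraries where they do the work, as an engineer would, in place of code of your own. Each camera call takes 0.05 s, during which the arm holds its last target. There are 200 camera calls.

## Working session

There is one attempt and no reset: what is moved stays moved. The work goes in short steps, Python scripts to look and compute and a tool call to move; the robot and the scene stay as the last step left them, time stands still between calls to the robot, and variables do not carry over. Pictures are saved under pics/ and viewed, about 12 in all and at most 16, crops included, and the job is handed in when it is done.

Besides the shell and the picture viewer there is one more tool, called after "Call:" as a command line: name --argument value ..., lists and objects as JSON in quotes. send_rows: Moves the arm, as the interface text tells. Its arguments: {"type":"object","properties":{"deltas":{"type":"array"},"grip_force":{"type":"number"}},"required":["deltas"]}

```bash
mkdir -p pics; ls; python3 - <<'E'
from workcell import state, capture, camera_params
import cv2
s=state();print({k:s[k] for k in('time','eef_pos','tcp_rot','grip_width')})
for n in('scene','top'):
    cv2.imwrite(f'pics/{n}0.png',capture(n));print(n,camera_params(n))
E
```

```text
pics
{'time': 0.0, 'eef_pos': array([0.27895931, 0.58655529, 0.24645373]), 'tcp_rot': array([3.14145206e+00, 1.88064547e-03, 1.12696653e+00]), 'grip_width': 0.08687511537717847}
scene {'fx': 456.18032176746607, 'fy': 456.18032176746607, 'cx': 319.6393646033907, 'cy': 199.28568233972285, 'k1': -0.09713842304350244, 'R': array([[-0.57959302,  0.81486604, -0.00807859],
       [ 0.64474262,  0.45248073, -0.61609103],
       [-0.49837625, -0.36229067, -0.78763353]]), 't': array([ 0.30515597, -0.3002762 ,  1.31889096])}
top {'fx': 496.57349703181734, 'fy': 496.57349703181734, 'cx': 319.5049164332061, 'cy': 202.39385208337993, 'k1': 0.016069275823857327, 'R': array([[-6.04941832e-04, -9.99920751e-01, -1.25748042e-02],
       [-9.84232924e-01,  2.81954095e-03, -1.76854750e-01],
       [ 1.76876189e-01,  1.22695494e-02, -9.84156630e-01]]), 't': array([0.01687883, 0.52036482, 1.39870352])}
```

View pics/top0.png

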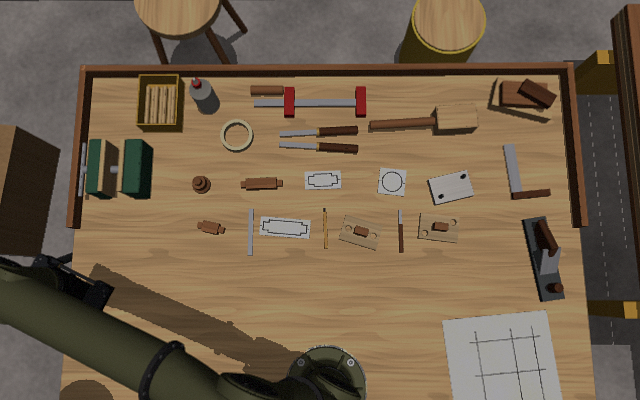

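View pics/scene0.png

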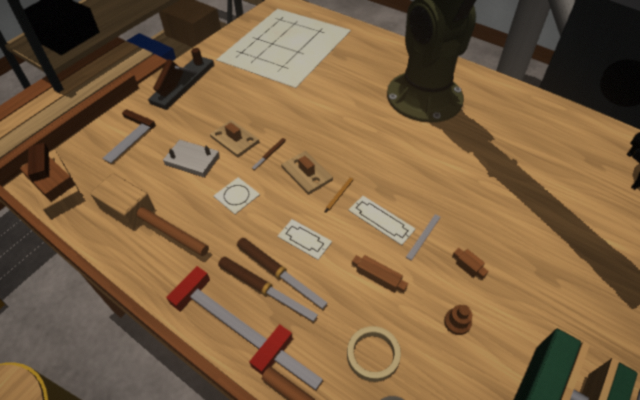

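```bash
python3 - <<'E'
import cv2
a=cv2.imread('pics/top0.png')[160:255,185:480]
a=cv2.resize(a,None,fx=2.7,fy=2.7,interpolation=cv2.INTER_CUBIC)
b=cv2.imread('pics/scene0.png')[110:335,155:495]
b=cv2.resize(b,(480,318),interpolation=cv2.INTER_CUBIC)
import numpy as np
c=np.zeros((580,800,3),np.uint8);c[:a.shape[0],:a.shape[1]]=a[:,:800];c[260:578,:480]=b
cv2.imwrite('pics/z0.png',c)
h=cv2.cvtColor(cv2.imread('pics/top0.png'),cv2.COLOR_BGR2HSV)
for n,p in dict(foot=(201,184),lr=(262,183),sr=(211,228),pA=(372,238),blkA=(361,231),pB=(430,234),card=(300,222),fix=(451,183),bench=(290,205)).items(): print(n,h[p[1],p[0]])
E
```

```text
foot [ 12 137  67]
lr [ 13 151 103]
sr [ 12 148 105]
pA [ 16 106 144]
blkA [ 12 148 110]
pB [ 17  96 135]
card [ 0 11 71]
fix [ 13  15 153]
bench [ 20  97 158]
```

View pics/z0.png

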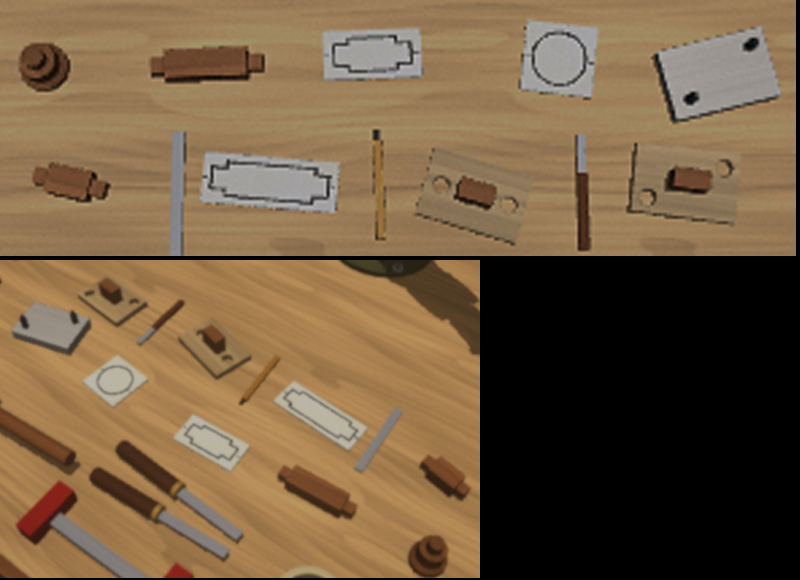

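```bash
cat > h.py <<'E'
import cv2, numpy as np
from workcell import state, capture, camera_params
P={n:camera_params(n) for n in('scene','top')}
def center(n): return -P[n]['R'].T@P[n]['t']
def cast(n,uv,z):
    p=P[n];K=np.array([[p['fx'],0,p['cx']],[0,p['fy'],p['cy']],[0,0,1]])
    r=cv2.undistortPoints(np.float64(uv).reshape(-1,1,2),K,np.array([p['k1'],0,0,0.]))[:,0]
    d=np.c_[r,np.ones(len(r))]@p['R'];C=center(n)
    return (C+d*((z-C[2])/d[:,2])[:,None])[:,:2]
def proj(n,X):
    p=P[n];K=np.array([[p['fx'],0,p['cx']],[0,p['fy'],p['cy']],[0,0,1]])
    return cv2.projectPoints(np.float64(X).reshape(-1,1,3),cv2.Rodrigues(p['R'])[0],p['t'],K,np.array([p['k1'],0,0,0.]))[0][:,0]
def mask(im,kind):
    h=cv2.cvtColor(im,cv2.COLOR_BGR2HSV).astype(int);H,S,V=h[...,0],h[...,1],h[...,2]
    if kind=='brown': m=(H<=15)&(S>115)&(V>25)
    else: m=(S<45)&(V>90)
    return m.astype(np.uint8)
def blob(im,kind,uv):
    """largest filled contour near uv -> pixels (N,2)"""
    cs,_=cv2.findContours(mask(im,kind),cv2.RETR_EXTERNAL,cv2.CHAIN_APPROX_NONE)
    cs=[c for c in cs if len(c)>15 and abs(cv2.pointPolygonTest(c,tuple(map(float,uv)),True))<12 or cv2.pointPolygonTest(c,tuple(map(float,uv)),False)>0]
    if not cs: return None
    c=max(cs,key=cv2.contourArea);f=np.zeros(im.shape[:2],np.uint8);cv2.drawContours(f,[c],-1,1,-1)
    return np.argwhere(f)[:,::-1].astype(float)
def yaw_pca(w):
    e,v=np.linalg.eigh(np.cov(w.T));a=v[:,1];return np.degrees(np.arctan2(a[1],a[0]))%180,2*np.sqrt(3*e)*1e3
def measure(name,kind,z,xy,ims):
    out={}
    for n in ims:
        b=blob(ims[n],kind,proj(n,[xy[0],xy[1],z])[0])
        if b is None: print(name,n,'none');continue
        w=cast(n,b,z);c=cast(n,b.mean(0),z)[0];out[n]=c
        y,e=yaw_pca(w);r=cv2.minAreaRect((w*1000).astype(np.float32))
        print(f'{name:6s}{n:6s} n={len(b)} px={b.mean(0).round(1)} xy={(c*1e3).round(1)} yaw={y:.1f} ext={e.round(0)} mar={np.round(r[1])} {r[2]:.1f}')
    if len(out)==2:
        A=[];r=[]
        for n,c in out.items():
            d=c-center(n)[:2];nn=np.array([-d[1],d[0]]);A.append(nn);r.append(nn@c)
        print('   axis-lines xy',(np.linalg.solve(A,r)*1e3).round(1))
E
python3 - <<'E'
from h import *
ims={n:cv2.imread(f'pics/{n}0.png') for n in('top','scene')}
for name,kind,z,px in [('lr','brown',.014,(262,183)),('sr','brown',.014,(211,228)),('foot','brown',.02,(201,184)),('blkA','brown',.028,(361,231)),('blkB','brown',.028,(441,226)),
  ('lcard','w',.003,(285,227)),('scard','w',.003,(322,180)),('fcard','w',.003,(392,181)),('fix','w',.010,(451,187))]:
    measure(name,kind,z,cast('top',px,z)[0],ims)
E
```

```text
lr    top    n=428 px=[260.8 183.2] xy=[585.4 192.5] yaw=91.9 ext=[ 34. 117.] mar=[126.  37.] 89.8
lr    scene  n=1060 px=[379.4 273.2] xy=[582.8 193.2] yaw=90.7 ext=[ 43. 117.] mar=[ 47. 129.] 1.9
   axis-lines xy [593.4 197.3]
sr    top    n=261 px=[210.1 226.9] xy=[453.5 339.8] yaw=77.5 ext=[30. 75.] mar=[84. 35.] 75.8
sr    scene  n=678 px=[469.9 262.9] xy=[451.1 339.6] yaw=72.5 ext=[47. 75.] mar=[84. 52.] 77.1
   axis-lines xy [453.4 339.7]
foot  top    n=262 px=[200.5 184. ] xy=[582.  372.1] yaw=55.7 ext=[45. 51.] mar=[55. 49.] 89.8
foot  scene  n=699 px=[458.5 319.5] xy=[585.5 374.7] yaw=0.3 ext=[46. 61.] mar=[66. 55.] 24.6
   axis-lines xy [584.2 374.8]
blkA  top    n=109 px=[361.  230.7] xy=[ 439.6 -104.8] yaw=72.9 ext=[23. 40.] mar=[40. 25.] 71.2
blkA  scene  n=221 px=[306.3 165.1] xy=[ 435.9 -104.4] yaw=58.0 ext=[30. 58.] mar=[61. 35.] 70.0
   axis-lines xy [ 437.2 -103.4]
blkB  top    n=113 px=[440.5 226. ] xy=[ 453. -336.] yaw=85.6 ext=[23. 42.] mar=[45. 24.] 81.6
blkB  scene  n=198 px=[232.8 131.2] xy=[ 449.7 -335. ] yaw=64.0 ext=[30. 64.] mar=[69. 37.] 80.3
   axis-lin
[... 242 characters left out ...]
.3 131.6]
scard top    n=651 px=[322.6 179.8] xy=[597.6   7.2] yaw=92.0 ext=[ 56. 109.] mar=[ 56. 109.] 0.3
scard scene  n=953 px=[304.7 238.8] xy=[597.9  10.1] yaw=91.0 ext=[ 53. 106.] mar=[ 53. 107.] 1.6
   axis-lines xy [594.3   7.1]
fcard top    n=686 px=[391.6 181.4] xy=[ 591.9 -200.8] yaw=159.4 ext=[79. 80.] mar=[80. 80.] 83.3
fcard scene  n=781 px=[236. 195.] xy=[ 592.7 -199.7] yaw=132.8 ext=[75. 77.] mar=[76. 78.] 82.3
   axis-lines xy [ 591.9 -200.8]
fix   top    n=1038 px=[450.8 186.8] xy=[ 573.2 -376. ] yaw=103.3 ext=[ 79. 119.] mar=[ 79. 119.] 13.4
fix   scene  n=944 px=[190.6 156.6] xy=[ 569.5 -377. ] yaw=99.8 ext=[ 78. 116.] mar=[ 79. 119.] 13.5
   axis-lines xy [ 571.4 -373.9]
```

```bash
cat > go.py <<'E'
import sys
from workcell import state
from scipy.spatial.transform import Rotation as R
import numpy as np
s=state();p=np.array(s['eef_pos']);r0=R.from_euler('xyz',s['tcp_rot'])
print('t',round(s['time'],2),'mm',(p*1e3).round(1),'rpy',np.degrees(s['tcp_rot']).round(2),'w',round(s['grip_width']*1e3,1),'F',np.round(s['force'],1))
for a in sys.argv[1:]:
    x,y,z,yw=map(float,a.split(','))
    r=R.from_euler('xyz',[np.pi,0,np.radians(yw)])
    d=r0.inv().apply(np.array([x,y,z])/1e3-p)/.5; v=(r0.inv()*r).as_rotvec()/np.pi
    print(a,'d',d.round(4),'a',v.round(4))
E
python3 go.py 585,192.5,120,1.5 585,192.5,30,1.5
```

```text
t 0.1 mm [278.9 586.6 246.6] rpy [1.7999e+02 1.0000e-01 6.4570e+01] w 86.6 F [ 0.4  0.2 -0.2]
585,192.5,120,1.5 d [-0.4486  0.8912  0.254 ] a [3.000e-04 5.000e-04 3.504e-01]
585,192.5,30,1.5 d [-0.4483  0.8912  0.434 ] a [3.000e-04 5.000e-04 3.504e-01]
```

Call:
send_rows --deltas '[{"dx": -0.4486,"dy": 0.8912,"dz": 0.2,"az": 0.3504,"claw": 1},{"dx": -0.4486,"dy": 0.8912,"dz": 0.2,"az": 0.3504,"claw": 1},{"dx": -0.4486,"dy": 0.8912,"dz": 0.2,"az": 0.3504,"claw": 1},{"dx": -0.4486,"dy": 0.8912,"dz": 0.2,"az": 0.3504,"claw": 1},{"dx": -0.4486,"dy": 0.8912,"dz": 0.2,"az": 0.3504,"claw": 1},{"dx": -0.4486,"dy": 0.8912,"dz": 0.2,"az": 0.3504,"claw": 1},{"dx": -0.4486,"dy": 0.8912,"dz": 0.2,"az": 0.3504,"claw": 1},{"dx": -0.4486,"dy": 0.8912,"dz": 0.254,"az": 0.3504,"claw": 1},{"dx": -0.4486,"dy": 0.8912,"dz": 0.254,"az": 0.3504,"claw": 1},{"dx": -0.4486,"dy": 0.8912,"dz": 0.254,"az": 0.3504,"claw": 1},{"dx": -0.4486,"dy": 0.8912,"dz": 0.254,"az": 0.3504,"claw": 1},{"dx": -0.4486,"dy": 0.8912,"dz": 0.254,"az": 0.3504,"claw": 1}]' --grip_force 20

```text
schema error: expected keys dx, dy, dz, ax, ay, az, claw
```

```bash
python3 go.py 585,192.5,70,1.5 585,192.5,30,1.5; python3 - <<'E'
from h import *
cv2.imwrite('pics/s1.png',capture('scene'));t=capture('top');cv2.imwrite('pics/t1.png',cv2.resize(t[140:260,170:370],None,fx=4,fy=4))
E
```

```text
t 0.1 mm [278.9 586.6 246.6] rpy [1.7999e+02 1.0000e-01 6.4570e+01] w 86.6 F [ 0.4  0.2 -0.2]
585,192.5,70,1.5 d [-0.4485  0.8912  0.354 ] a [3.000e-04 5.000e-04 3.504e-01]
585,192.5,30,1.5 d [-0.4483  0.8912  0.434 ] a [3.000e-04 5.000e-04 3.504e-01]
```

View pics/t1.png

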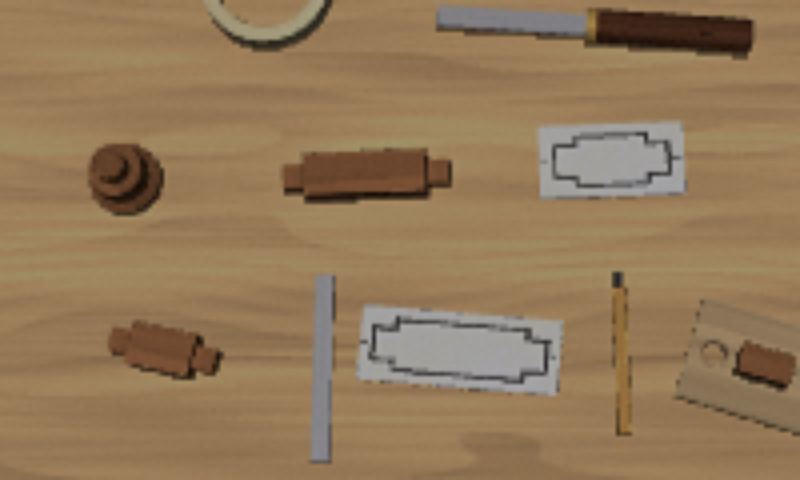

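The move was refused because all the keys are required. The picture shows the scene unchanged, with the long rail at crop (365,175).

Call:
send_rows --deltas '[{"dx": -0.4486,"dy": 0.8912,"dz": 0.2,"ax": 0,"ay": 0,"az": 0.3504,"claw": 1},{"dx": -0.4486,"dy": 0.8912,"dz": 0.2,"ax": 0,"ay": 0,"az": 0.3504,"claw": 1},{"dx": -0.4486,"dy": 0.8912,"dz": 0.2,"ax": 0,"ay": 0,"az": 0.3504,"claw": 1},{"dx": -0.4486,"dy": 0.8912,"dz": 0.2,"ax": 0,"ay": 0,"az": 0.3504,"claw": 1},{"dx": -0.4486,"dy": 0.8912,"dz": 0.2,"ax": 0,"ay": 0,"az": 0.3504,"claw": 1},{"dx": -0.4486,"dy": 0.8912,"dz": 0.2,"ax": 0,"ay": 0,"az": 0.3504,"claw": 1},{"dx": -0.4486,"dy": 0.8912,"dz": 0.254,"ax": 0,"ay": 0,"az": 0.3504,"claw": 1},{"dx": -0.4486,"dy": 0.8912,"dz": 0.254,"ax": 0,"ay": 0,"az": 0.3504,"claw": 1},{"dx": -0.4486,"dy": 0.8912,"dz": 0.254,"ax": 0,"ay": 0,"az": 0.3504,"claw": 1},{"dx": -0.4486,"dy": 0.8912,"dz": 0.254,"ax": 0,"ay": 0,"az": 0.3504,"claw": 1},{"dx": -0.4486,"dy": 0.8912,"dz": 0.254,"ax": 0,"ay": 0,"az": 0.3504,"claw": 1},{"dx": -0.4486,"dy": 0.8912,"dz": 0.254,"ax": 0,"ay": 0,"az": 0.3504,"claw": 1}]' --grip_force 20

```text
time: 1.4
eef_pos: [0.5861, 0.1893, 0.1194]
tcp_rot: [3.139, 0.001, 0.02]
force: [-1.0, 0.5, -0.5]
grip_width: 0.0867
```

```bash
python3 go.py 585,192.5,70,1.5 585,192.5,30,1.5; python3 - <<'E'
from h import *
cv2.imwrite('pics/s2.png',capture('scene')[140:340,240:560].repeat(2,0).repeat(2,1))
E
```

```text
t 1.4 mm [586.1 189.3 119.4] rpy [1.7987e+02 8.0000e-02 1.1700e+00] w 86.7 F [-1.   0.5 -0.5]
585,192.5,70,1.5 d [-0.002  -0.0067  0.0987] a [ 0.0007  0.0004 -0.0018]
585,192.5,30,1.5 d [-0.0019 -0.0068  0.1787] a [ 0.0007  0.0004 -0.0018]
```

View pics/s2.png

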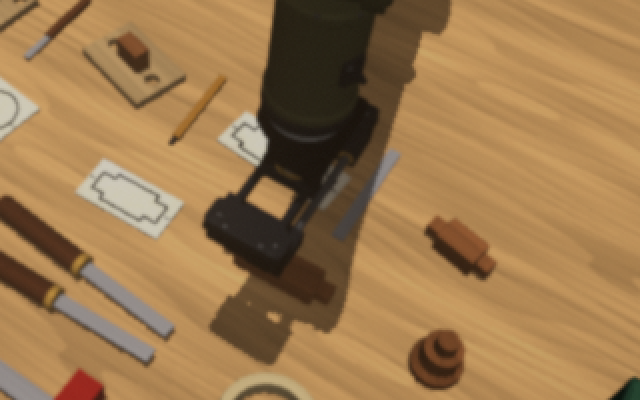

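```bash
python3 go.py 585,192.5,70,1.5 585,192.5,30,1.5
```

```text
t 1.45 mm [585.1 192.6 120.1] rpy [1.80e+02 7.00e-02 1.38e+00] w 87.1 F [-0.   0.3 -0.3]
585,192.5,70,1.5 d [-1.000e-04  2.000e-04  1.002e-01] a [ 0.      0.0004 -0.0007]
585,192.5,30,1.5 d [-0.      0.0002  0.1802] a [ 0.      0.0004 -0.0007]
```

Call:
send_rows --deltas '[{"dx": 0,"dy": 0,"dz": 0.1,"ax": 0,"ay": 0,"az": 0,"claw": 1},{"dx": 0,"dy": 0,"dz": 0.1,"ax": 0,"ay": 0,"az": 0,"claw": 1},{"dx": 0,"dy": 0,"dz": 0.1,"ax": 0,"ay": 0,"az": 0,"claw": 1}]'

```text
time: 1.75
eef_pos: [0.5837, 0.1955, 0.0706]
tcp_rot: [-3.141, 0.002, 0.03]
force: [0.6, 0.4, -0.1]
grip_width: 0.0873
```

```bash
python3 go.py 585,192.5,70,1.5 585,192.5,30,1.5
```

```text
t 1.75 mm [583.7 195.5  70.6] rpy [-1.7997e+02  1.1000e-01  1.6900e+00] w 87.3 F [ 0.6  0.4 -0.1]
585,192.5,70,1.5 d [0.0024 0.0061 0.0012] a [-0.0002  0.0006  0.0011]
585,192.5,30,1.5 d [0.0025 0.0062 0.0812] a [-0.0002  0.0006  0.0011]
```

Call:
send_rows --deltas '[{"dx": 0,"dy": 0,"dz": 0.04,"ax": 0,"ay": 0,"az": 0,"claw": 1},{"dx": 0,"dy": 0,"dz": 0.08,"ax": 0,"ay": 0,"az": 0,"claw": 1},{"dx": 0,"dy": 0,"dz": 0.08,"ax": 0,"ay": 0,"az": 0,"claw": 1},{"dx": 0,"dy": 0,"dz": 0.08,"ax": 0,"ay": 0,"az": 0,"claw": 1}]'

```text
time: 2.15
eef_pos: [0.586, 0.1945, 0.0326]
tcp_rot: [-3.14, -0.002, 0.027]
force: [0.6, 0.8, -0.5]
grip_width: 0.087
```

Call:
send_rows --deltas '[{"dx": 0,"dy": 0,"dz": 0,"ax": 0,"ay": 0,"az": 0,"claw": 0},{"dx": 0,"dy": 0,"dz": 0,"ax": 0,"ay": 0,"az": 0,"claw": 0},{"dx": 0,"dy": 0,"dz": 0,"ax": 0,"ay": 0,"az": 0,"claw": 0},{"dx": 0,"dy": 0,"dz": 0,"ax": 0,"ay": 0,"az": 0,"claw": 0},{"dx": 0,"dy": 0,"dz": 0,"ax": 0,"ay": 0,"az": 0,"claw": 0},{"dx": 0,"dy": 0,"dz": 0,"ax": 0,"ay": 0,"az": 0,"claw": 0},{"dx": 0,"dy": 0,"dz": 0,"ax": 0,"ay": 0,"az": 0,"claw": 0},{"dx": 0,"dy": 0,"dz": 0,"ax": 0,"ay": 0,"az": 0,"claw": 0}]' --grip_force 20

```text
time: 2.95
eef_pos: [0.5851, 0.1931, 0.0305]
tcp_rot: [3.142, 0.0, 0.026]
force: [0.1, -0.6, 0.7]
grip_width: 0.0318
```

```bash
python3 go.py; sed -i "s/^for a in sys.argv\[1:\]:/b=list(map(float,sys.argv[1].split(','))) if len(sys.argv)>1 else None\nif b: p=np.array(b[:3])\/1e3;r0=R.from_euler('xyz',[np.pi,0,np.radians(b[3])])\nfor a in sys.argv[2:]:/" go.py; python3 go.py 585,192.5,30,1.5 585,192.5,110,1.5 453.7,120.2,110,-4.8
```

```text
t 2.95 mm [585.1 193.1  30.5] rpy [1.8e+02 2.0e-02 1.5e+00] w 31.8 F [ 0.1 -0.6  0.7]
t 2.95 mm [585.1 193.1  30.5] rpy [1.8e+02 2.0e-02 1.5e+00] w 31.8 F [ 0.1 -0.6  0.7]
585,192.5,110,1.5 d [ 0.    0.   -0.16] a [0. 0. 0.]
453.7,120.2,110,-4.8 d [-0.2663  0.1377 -0.16  ] a [ 0.    -0.     0.035]
```

Call:
send_rows --deltas '[{"dx": 0,"dy": 0,"dz": -0.08,"ax": 0,"ay": 0,"az": 0,"claw": 0},{"dx": 0,"dy": 0,"dz": -0.16,"ax": 0,"ay": 0,"az": 0,"claw": 0},{"dx": -0.08,"dy": 0.041,"dz": -0.16,"ax": 0,"ay": 0,"az": 0.01,"claw": 0},{"dx": -0.16,"dy": 0.083,"dz": -0.16,"ax": 0,"ay": 0,"az": 0.02,"claw": 0},{"dx": -0.22,"dy": 0.115,"dz": -0.16,"ax": 0,"ay": 0,"az": 0.03,"claw": 0},{"dx": -0.2663,"dy": 0.1377,"dz": -0.16,"ax": 0,"ay": 0,"az": 0.035,"claw": 0},{"dx": -0.2663,"dy": 0.1377,"dz": -0.1,"ax": 0,"ay": 0,"az": 0.035,"claw": 0},{"dx": -0.2663,"dy": 0.1377,"dz": -0.05,"ax": 0,"ay": 0,"az": 0.035,"claw": 0},{"dx": -0.2663,"dy": 0.1377,"dz": -0.03,"ax": 0,"ay": 0,"az": 0.035,"claw": 0},{"dx": -0.2663,"dy": 0.1377,"dz": -0.02,"ax": 0,"ay": 0,"az": 0.035,"claw": 0},{"dx": -0.2663,"dy": 0.1377,"dz": -0.02,"ax": 0,"ay": 0,"az": 0.035,"claw": 0},{"dx": -0.2663,"dy": 0.1377,"dz": -0.02,"ax": 0,"ay": 0,"az": 0.035,"claw": 0}]'

```text
time: 4.15
eef_pos: [0.4548, 0.1211, 0.0413]
tcp_rot: [-3.141, -0.001, -0.084]
force: [-0.2, -0.2, -0.4]
grip_width: 0.0321
```

```bash
python3 go.py; python3 - <<'E'
from h import *
t=capture('top')[170:270,220:380]; s=capture('scene')[130:300,270:470]
c=np.hstack([cv2.resize(t,(480,300),interpolation=2),cv2.resize(s,(320,272),interpolation=2)[:300] if 0 else cv2.copyMakeBorder(cv2.resize(s,(320,272)),0,28,0,0,0)])
cv2.imwrite('pics/p3.png',c)
E
```

```text
t 4.15 mm [454.8 121.1  41.3] rpy [-1.7997e+02 -8.0000e-02 -4.8000e+00] w 32.1 F [-0.2 -0.2 -0.4]
```

View pics/p3.png

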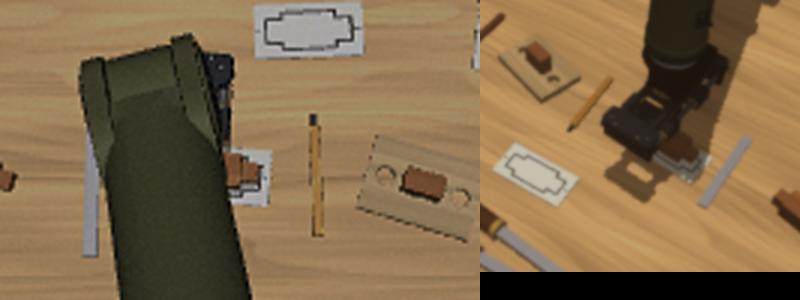

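The rail hangs over the card, lined up with the outline (tenon visible at about (258,180)). I'll lower it and release.

Call:
send_rows --deltas '[{"dx": 0,"dy": 0,"dz": 0.006,"ax": 0,"ay": 0,"az": 0,"claw": 0},{"dx": 0,"dy": 0,"dz": 0.013,"ax": 0,"ay": 0,"az": 0,"claw": 0},{"dx": 0,"dy": 0,"dz": 0.013,"ax": 0,"ay": 0,"az": 0,"claw": 0},{"dx": 0,"dy": 0,"dz": 0.013,"ax": 0,"ay": 0,"az": 0,"claw": 0.6},{"dx": 0,"dy": 0,"dz": 0.013,"ax": 0,"ay": 0,"az": 0,"claw": 0.6},{"dx": 0,"dy": 0,"dz": 0.013,"ax": 0,"ay": 0,"az": 0,"claw": 0.6},{"dx": 0,"dy": 0,"dz": 0.013,"ax": 0,"ay": 0,"az": 0,"claw": 0.6},{"dx": 0,"dy": 0,"dz": -0.06,"ax": 0,"ay": 0,"az": 0,"claw": 0.8},{"dx": 0,"dy": 0,"dz": -0.14,"ax": 0,"ay": 0,"az": 0,"claw": 1},{"dx": 0,"dy": 0,"dz": -0.14,"ax": 0,"ay": 0,"az": 0,"claw": 1}]'

```text
time: 5.25
eef_pos: [0.4577, 0.1221, 0.1156]
tcp_rot: [-3.137, -0.009, -0.084]
force: [0.8, 0.4, 0.2]
grip_width: 0.0684
```

```bash
python3 go.py 453.7,120.2,110,-4.8 452.5,339.7,110,-13.2
```

```text
t 5.25 mm [457.7 122.1 115.6] rpy [-179.71   -0.5    -4.81] w 68.4 F [0.8 0.4 0.2]
452.5,339.7,110,-13.2 d [-0.0391 -0.4373 -0.    ] a [ 0.     -0.      0.0467]
```

Call:
send_rows --deltas '[{"dx": -0.0391,"dy": -0.4373,"dz": 0,"ax": 0,"ay": 0,"az": 0.0467,"claw": 1},{"dx": -0.0391,"dy": -0.4373,"dz": 0,"ax": 0,"ay": 0,"az": 0.0467,"claw": 1},{"dx": -0.0391,"dy": -0.4373,"dz": 0,"ax": 0,"ay": 0,"az": 0.0467,"claw": 1},{"dx": -0.0391,"dy": -0.4373,"dz": 0,"ax": 0,"ay": 0,"az": 0.0467,"claw": 1},{"dx": -0.0391,"dy": -0.4373,"dz": 0,"ax": 0,"ay": 0,"az": 0.0467,"claw": 1},{"dx": -0.0391,"dy": -0.4373,"dz": 0,"ax": 0,"ay": 0,"az": 0.0467,"claw": 1},{"dx": -0.0391,"dy": -0.4373,"dz": 0,"ax": 0,"ay": 0,"az": 0.0467,"claw": 1}]'

```text
time: 5.95
eef_pos: [0.4525, 0.34, 0.1098]
tcp_rot: [3.14, 0.0, -0.23]
force: [0.6, -0.5, 0.5]
grip_width: 0.0869
```

```bash
python3 go.py; python3 - <<'E'
from h import *
ims={n:capture(n) for n in('top','scene')}
for n in ims: cv2.imwrite(f'pics/{n}4.png',ims[n])
measure('lr','brown',.017,(.4537,.1202),ims)
t=ims['top'][200:260,240:340]; s=ims['scene'][180:260,330:430]
cv2.imwrite('pics/p4.png',np.hstack([cv2.resize(t,(480,288),interpolation=2),cv2.resize(s,(320,288),interpolation=2)]))
E
```

```text
t 5.95 mm [452.5 340.  109.8] rpy [ 1.7991e+02  2.0000e-02 -1.3160e+01] w 86.9 F [ 0.6 -0.5  0.5]
lr    top    n=402 px=[284.5 226. ] xy=[455.3 119.5] yaw=85.3 ext=[ 30. 114.] mar=[124.  33.] 86.0
lr    scene  n=797 px=[381.8 214.6] xy=[451.5 120.6] yaw=83.5 ext=[ 45. 112.] mar=[125.  48.] 85.0
   axis-lines xy [468.5 127.8]
```

View pics/p4.png

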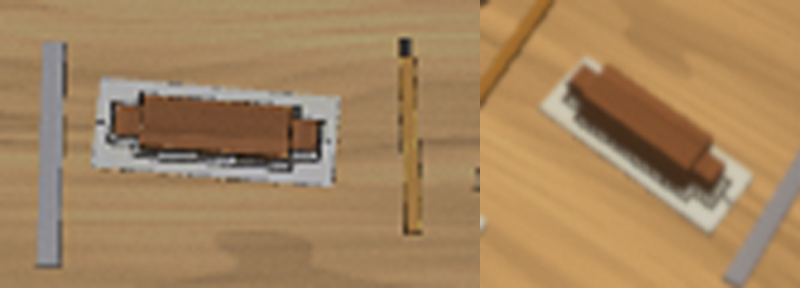

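```bash
cat >> h.py <<'E'
def edges(im,n,c,yaw,half,z,off=(0,)):
    """saturation half-crossings along world direction yaw through c, cast at height z; returns signed mm of first/last"""
    S=cv2.GaussianBlur(cv2.cvtColor(im,cv2.COLOR_BGR2HSV)[...,1].astype(np.float32),(0,0),.5)
    u=np.array([np.cos(yaw),np.sin(yaw)]);v=np.array([-u[1],u[0]]);t=np.arange(-half,half,2.5e-4);pr=0
    for o in off:
        X=np.c_[np.array(c)+t[:,None]*u+o*v,np.full(len(t),z)]
        q=proj(n,X).astype(np.float32);pr=pr+cv2.remap(S,q[:,:1],q[:,1:],1)[:,0]/len(off)
    m=pr>75;i=np.where(np.diff(m.astype(int))!=0)[0]
    return (t[i]*1e3).round(1)
E
python3 - <<'E'
from h import *
r=np.radians
im0=cv2.imread('pics/top0.png');im=cv2.imread('pics/top4.png')
c=(.4537,.1202);y=r(85.2)
print('card along',edges(im0,'top',c,y,.09,.003,(-.022,.022)),'across',edges(im0,'top',c,y-np.pi/2,.045,.003,(-.05,0,.05)))
for z in(.01,.024):print('rail along z',z,edges(im,'top',c,y,.09,z,(-.004,0,.004)))
for z in(.003,.031):print('rail across z',z,edges(im,'top',c,y-np.pi/2,.045,z,(-.03,0,.03)))
E
```

```text
card along [-75.7  76.3] across [-28.7  29. ]
rail along z 0.01 [-75.2 -63.   62.8  75. ]
rail along z 0.024 [-75.7 -63.7  61.   73. ]
rail across z 0.003 [-28.7 -14.   20.   29.5]
rail across z 0.031 [-31.7 -17.2  16.   25.5]
```

The long rail sits inside its outline, about 1 mm off centre along it. Next I'll get the short rail and its card the same way.

```bash
python3 - <<'E'
from h import *
r=np.radians
im0=cv2.imread('pics/top0.png')
c=(.4535,.3397);y=r(76.8)
for z in(.007,.021):print('sr along z',z,edges(im0,'top',c,y,.06,z,(-.004,0,.004)))
for z in(.028,):print('sr across z',z,edges(im0,'top',c,y-np.pi/2,.035,z,(-.012,0,.012)))
b=blob(im0,'brown',(211,228)); 
# body long-edge direction: far edge (top, z=.028) crossing at two stations
for o in(-.018,.018):print(o,edges(im0,'top',c,y-np.pi/2,.035,.028,(o-.004,o,o+.004)))
c=(.5976,.0072);y=r(91)
print('scard along',edges(im0,'top',c,y,.075,.003,(-.022,.022)),'across',edges(im0,'top',c,y-np.pi/2,.045,.003,(-.047,0,.047)))
for o in(-.045,.045):print(o,edges(im0,'top',c,y-np.pi/2,.045,.003,(o-.004,o,o+.004)))
E
```

```text
sr along z 0.007 []
sr along z 0.021 []
sr across z 0.028 []
-0.018 []
0.018 []
scard along [-56.  56.] across [-28.7  30. ]
-0.045 [-28.2  30.8]
0.045 [-29.5  29.5]
```

```bash
sed -i 's/off=(0,)):/off=(0,),th=75):/; s/m=pr>75/m=pr>th/' h.py; python3 - <<'E'
from h import *
r=np.radians
im0=cv2.imread('pics/top0.png')
for c,y,L in(((.4535,.3397),r(76.8),.06),((.5854,.1925),r(91.5),.08)):
  for z in(.007,.021):print('along z',z,edges(im0,'top',c,y,L,z,(-.004,0,.004),122))
  for o in(-.016,.016):print('far',o,edges(im0,'top',c,y-np.pi/2,.035,.028,(o-.004,o,o+.004),122))
E
python3 go.py 452.5,339.7,110,-13.2 452.5,339.7,30,-13.2
```

```text
along z 0.007 [-42.2  43.3]
along z 0.021 [-45.2  39.3]
far -0.016 [-18.5  15.5]
far 0.016 [-17.7  15.3]
along z 0.007 [-64.5  63.5]
along z 0.021 [-65.2  61.5]
far -0.016 [-22.2  14.3]
far 0.016 [-23.2  14.3]
t 6.05 mm [453.2 338.5 110.2] rpy [179.93  -0.   -13.32] w 87.2 F [ 0.4 -1.1  0. ]
452.5,339.7,30,-13.2 d [ 0.   -0.    0.16] a [0. 0. 0.]
```

Call:
send_rows --deltas '[{"dx": 0.0016,"dy": 0.0023,"dz": 0.09,"ax": 0,"ay": 0,"az": 0,"claw": 1},{"dx": 0.0016,"dy": 0.0023,"dz": 0.13,"ax": 0,"ay": 0,"az": 0,"claw": 1},{"dx": 0.0016,"dy": 0.0023,"dz": 0.16,"ax": 0,"ay": 0,"az": 0,"claw": 1},{"dx": 0.0016,"dy": 0.0023,"dz": 0.16,"ax": 0,"ay": 0,"az": 0,"claw": 1},{"dx": 0.0016,"dy": 0.0023,"dz": 0.16,"ax": 0,"ay": 0,"az": 0,"claw": 0},{"dx": 0.0016,"dy": 0.0023,"dz": 0.16,"ax": 0,"ay": 0,"az": 0,"claw": 0},{"dx": 0.0016,"dy": 0.0023,"dz": 0.16,"ax": 0,"ay": 0,"az": 0,"claw": 0},{"dx": 0.0016,"dy": 0.0023,"dz": 0.16,"ax": 0,"ay": 0,"az": 0,"claw": 0},{"dx": 0.0016,"dy": 0.0023,"dz": 0.16,"ax": 0,"ay": 0,"az": 0,"claw": 0},{"dx": 0.0016,"dy": 0.0023,"dz": 0.16,"ax": 0,"ay": 0,"az": 0,"claw": 0},{"dx": 0.0016,"dy": 0.0023,"dz": 0.16,"ax": 0,"ay": 0,"az": 0,"claw": 0},{"dx": 0.0016,"dy": 0.0023,"dz": 0.16,"ax": 0,"ay": 0,"az": 0,"claw": 0}]'

```text
time: 7.25
eef_pos: [0.4532, 0.3391, 0.0306]
tcp_rot: [-3.142, 0.0, -0.23]
force: [0.3, 0.3, 0.0]
grip_width: 0.032
```

```bash
python3 go.py 453,338.4,30,-13.2 453,338.4,130,-13.2 598,7.2,130,1.9
```

```text
t 7.25 mm [453.2 339.1  30.6] rpy [-180.     0.   -13.2] w 32.0 F [0.3 0.3 0. ]
453,338.4,130,-13.2 d [-0.   0.  -0.2] a [0. 0. 0.]
598,7.2,130,1.9 d [ 0.4336  0.5787 -0.2   ] a [-0.      0.     -0.0839]
```

Call:
send_rows --deltas '[{"dx": 0,"dy": 0,"dz": -0.1,"ax": 0,"ay": 0,"az": 0,"claw": 0},{"dx": 0,"dy": 0,"dz": -0.2,"ax": 0,"ay": 0,"az": 0,"claw": 0},{"dx": 0.054,"dy": 0.072,"dz": -0.2,"ax": 0,"ay": 0,"az": -0.01,"claw": 0},{"dx": 0.108,"dy": 0.144,"dz": -0.2,"ax": 0,"ay": 0,"az": -0.02,"claw": 0},{"dx": 0.162,"dy": 0.216,"dz": -0.2,"ax": 0,"ay": 0,"az": -0.03,"claw": 0},{"dx": 0.216,"dy": 0.288,"dz": -0.2,"ax": 0,"ay": 0,"az": -0.04,"claw": 0},{"dx": 0.27,"dy": 0.36,"dz": -0.2,"ax": 0,"ay": 0,"az": -0.05,"claw": 0},{"dx": 0.324,"dy": 0.432,"dz": -0.2,"ax": 0,"ay": 0,"az": -0.06,"claw": 0},{"dx": 0.378,"dy": 0.504,"dz": -0.2,"ax": 0,"ay": 0,"az": -0.07,"claw": 0},{"dx": 0.4336,"dy": 0.5787,"dz": -0.2,"ax": 0,"ay": 0,"az": -0.0839,"claw": 0},{"dx": 0.4336,"dy": 0.5787,"dz": -0.12,"ax": 0,"ay": 0,"az": -0.0839,"claw": 0},{"dx": 0.4336,"dy": 0.5787,"dz": -0.12,"ax": 0,"ay": 0,"az": -0.0839,"claw": 0}]'

```text
time: 8.45
eef_pos: [0.5949, 0.0057, 0.0861]
tcp_rot: [3.14, 0.009, 0.029]
force: [-1.6, 0.3, -1.6]
grip_width: 0.032
```

```bash
python3 go.py
```

```text
t 8.45 mm [594.9   5.7  86.1] rpy [179.94   0.49   1.69] w 32.0 F [-1.6  0.3 -1.6]
```

Call:
send_rows --deltas '[{"dx": 0,"dy": 0,"dz": 0,"ax": 0,"ay": 0,"az": 0,"claw": 0},{"dx": 0,"dy": 0,"dz": 0.05,"ax": 0,"ay": 0,"az": 0,"claw": 0},{"dx": 0,"dy": 0,"dz": 0.09,"ax": 0,"ay": 0,"az": 0,"claw": 0},{"dx": 0,"dy": 0,"dz": 0.1,"ax": 0,"ay": 0,"az": 0,"claw": 0},{"dx": 0,"dy": 0,"dz": 0.1,"ax": 0,"ay": 0,"az": 0,"claw": 0},{"dx": 0,"dy": 0,"dz": 0.1,"ax": 0,"ay": 0,"az": 0,"claw": 0}]'

```text
time: 9.05
eef_pos: [0.5994, 0.0086, 0.0423]
tcp_rot: [-3.141, -0.003, 0.034]
force: [0.5, 0.6, -0.4]
grip_width: 0.0314
```

Call:
send_rows --deltas '[{"dx": 0,"dy": 0,"dz": 0.007,"ax": 0,"ay": 0,"az": 0,"claw": 0},{"dx": 0,"dy": 0,"dz": 0.013,"ax": 0,"ay": 0,"az": 0,"claw": 0},{"dx": 0,"dy": 0,"dz": 0.013,"ax": 0,"ay": 0,"az": 0,"claw": 0},{"dx": 0,"dy": 0,"dz": 0.013,"ax": 0,"ay": 0,"az": 0,"claw": 0.6},{"dx": 0,"dy": 0,"dz": 0.013,"ax": 0,"ay": 0,"az": 0,"claw": 0.6},{"dx": 0,"dy": 0,"dz": 0.013,"ax": 0,"ay": 0,"az": 0,"claw": 0.6},{"dx": 0,"dy": 0,"dz": 0.013,"ax": 0,"ay": 0,"az": 0,"claw": 0.7},{"dx": 0,"dy": 0,"dz": -0.05,"ax": 0,"ay": 0,"az": 0,"claw": 0.8},{"dx": 0,"dy": 0,"dz": -0.14,"ax": 0,"ay": 0,"az": 0,"claw": 1},{"dx": 0,"dy": 0,"dz": -0.14,"ax": 0,"ay": 0,"az": 0,"claw": 1}]'

```text
time: 10.05
eef_pos: [0.6026, 0.0076, 0.1169]
tcp_rot: [-3.141, -0.011, 0.033]
force: [1.3, 0.3, 0.7]
grip_width: 0.0763
```

```bash
python3 go.py 598,7.2,110,1.9 584,374,110,33 584,374,44,33;  python3 - <<'E'
from h import *
im0=cv2.imread('pics/top0.png')
print(cast('top',(200,184),.02), edges(im0,'top',(.584,.374),0,.05,.006,(-.003,0,.003),122),edges(im0,'top',(.584,.374),np.pi/2,.05,.006,(-.003,0,.003),122))
E
```

```text
t 10.05 mm [602.6   7.6 116.9] rpy [-179.94   -0.64    1.87] w 76.3 F [1.3 0.3 0.7]
584,374,110,33 d [-0.0037 -0.7341 -0.    ] a [-0.      0.     -0.1728]
584,374,44,33 d [-0.0037 -0.7341  0.132 ] a [-0.      0.     -0.1728]
[[0.58207119 0.37371918]] [-26.5  28. ] [-29.   28.5]
```

Call:
send_rows --deltas '[{"dx": -0.0037,"dy": -0.7341,"dz": 0,"ax": 0,"ay": 0,"az": -0.1728,"claw": 1},{"dx": -0.0037,"dy": -0.7341,"dz": 0,"ax": 0,"ay": 0,"az": -0.1728,"claw": 1},{"dx": -0.0037,"dy": -0.7341,"dz": 0,"ax": 0,"ay": 0,"az": -0.1728,"claw": 1},{"dx": -0.0037,"dy": -0.7341,"dz": 0,"ax": 0,"ay": 0,"az": -0.1728,"claw": 1},{"dx": -0.0037,"dy": -0.7341,"dz": 0,"ax": 0,"ay": 0,"az": -0.1728,"claw": 1},{"dx": -0.0037,"dy": -0.7341,"dz": 0,"ax": 0,"ay": 0,"az": -0.1728,"claw": 1},{"dx": -0.0037,"dy": -0.7341,"dz": 0,"ax": 0,"ay": 0,"az": -0.1728,"claw": 1},{"dx": -0.0037,"dy": -0.7341,"dz": 0,"ax": 0,"ay": 0,"az": -0.1728,"claw": 1},{"dx": -0.0037,"dy": -0.7341,"dz": 0,"ax": 0,"ay": 0,"az": -0.1728,"claw": 1},{"dx": -0.0037,"dy": -0.7341,"dz": 0,"ax": 0,"ay": 0,"az": -0.1728,"claw": 1},{"dx": -0.0037,"dy": -0.7341,"dz": 0,"ax": 0,"ay": 0,"az": -0.1728,"claw": 1}]'

```text
time: 11.15
eef_pos: [0.5854, 0.3716, 0.1105]
tcp_rot: [3.14, 0.001, 0.573]
force: [0.3, -0.2, -0.3]
grip_width: 0.0874
```

```bash
python3 go.py; python3 - <<'E'
from h import *
im0=cv2.imread('pics/top0.png')
im=capture('top');s=capture('scene');cv2.imwrite('pics/top5.png',im)
r=np.radians
c=(.5981,.0072);y=r(91.9)
for z in(.01,.024):print('rail along z',z,edges(im,'top',c,y,.06,z,(-.004,0,.004)))
for z in(.003,.031):print('rail across z',z,edges(im,'top',c,y-np.pi/2,.045,z,(-.013,0,.013)))
measure('sr','brown',.017,c,{'top':im})
t=im[155:205,280:360]; s=s[205:275,260:350]
cv2.imwrite('pics/p5.png',np.hstack([cv2.resize(t,(450,280),interpolation=2),cv2.resize(s,(350,280),interpolation=2)]))
E
```

```text
t 11.15 mm [585.4 371.6 110.5] rpy [1.799e+02 3.000e-02 3.281e+01] w 87.4 F [ 0.3 -0.2 -0.3]
rail along z 0.01 [-55.  -40.7  40.   55.5]
rail along z 0.024 [-54.5 -41.   39.8  55. ]
rail across z 0.003 [-28.7 -13.   22.5  29. ]
rail across z 0.031 [-34.7 -19.   15.8  22.3]
sr    top    n=232 px=[322.6 177.9] xy=[600.2   7.1] yaw=91.3 ext=[30. 70.] mar=[75. 31.] 89.8
```

View pics/p5.png

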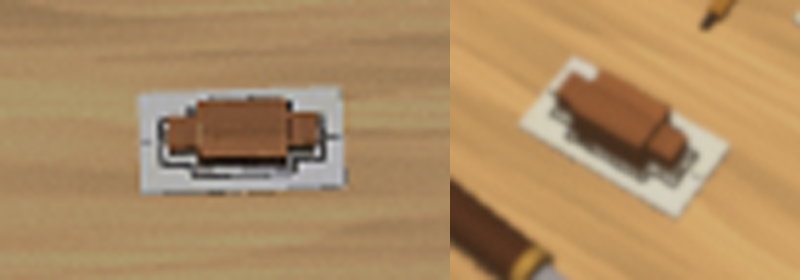

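```bash
python3 - <<'E'
from h import *
r=np.radians
i0=cv2.imread('pics/scene0.png');s=capture('scene')
for nm,c,y,L,im,o in(('lr',(.4537,.1202),r(85.2),.09,cv2.imread('pics/scene4.png'),(-.03,0,.03)),('sr',(.5981,.0072),r(91.9),.07,s,(-.013,0,.013))):
  print(nm,'card along',edges(i0,'scene',c,y,L,.003,(-.022,.022)),'across',edges(i0,'scene',c,y-np.pi/2,.045,.003,(-.045,0,.045)))
  for z in(.003,.01,.024,.031):print(z,'along',edges(im,'scene',c,y,L,z,(-.004,0,.004)),'across',edges(im,'scene',c,y-np.pi/2,.05,z,o))
E
```

```text
lr card along [-74.   76.3] across [-29.2  27.8]
0.003 along [-74.5 -68.2  59.5  76.3] across [14.8 27.8]
0.01 along [-71.  -67.7  61.5  78. ] across [19. 32.]
0.024 along [64.3 81.8] across [27.8 41. ]
0.031 along [64.8 83.5] across [32.3 45. ]
sr card along [-54.2  56.5] across [-29.   27.8]
0.003 along [-54.2 -47.   38.5  56.5] across [15.3 28. ]
0.01 along [-51.  -45.2  41.   58.8] across [18.8 31.3]
0.024 along [-44.5 -40.   44.5  63.5] across [25.5 38. ]
0.031 along [-41.2 -36.7  45.5  65.8] across [28.8 41.5]
```

Both views put the rails within about 1.5 mm of centre. Now the foot.

Call:
send_rows --deltas '[{"dx": 0,"dy": 0,"dz": 0.05,"ax": 0,"ay": 0,"az": 0,"claw": 1},{"dx": 0,"dy": 0,"dz": 0.09,"ax": 0,"ay": 0,"az": 0,"claw": 1},{"dx": 0,"dy": 0,"dz": 0.13,"ax": 0,"ay": 0,"az": 0,"claw": 1},{"dx": 0,"dy": 0,"dz": 0.13,"ax": 0,"ay": 0,"az": 0,"claw": 1},{"dx": 0,"dy": 0,"dz": 0.13,"ax": 0,"ay": 0,"az": 0,"claw": 0},{"dx": 0,"dy": 0,"dz": 0.13,"ax": 0,"ay": 0,"az": 0,"claw": 0},{"dx": 0,"dy": 0,"dz": 0.13,"ax": 0,"ay": 0,"az": 0,"claw": 0},{"dx": 0,"dy": 0,"dz": 0.13,"ax": 0,"ay": 0,"az": 0,"claw": 0},{"dx": 0,"dy": 0,"dz": 0.13,"ax": 0,"ay": 0,"az": 0,"claw": 0},{"dx": 0,"dy": 0,"dz": 0.13,"ax": 0,"ay": 0,"az": 0,"claw": 0},{"dx": 0,"dy": 0,"dz": 0.13,"ax": 0,"ay": 0,"az": 0,"claw": 0}]'

```text
time: 12.4
eef_pos: [0.5842, 0.3746, 0.0457]
tcp_rot: [-3.142, 0.0, 0.576]
force: [-1.2, -0.2, 1.8]
grip_width: 0.0394
```

```bash
python3 go.py 584,374,45,33 584,374,145,33 591.9,-200.8,145,-18; python3 - <<'E'
from h import *
im0=cv2.imread('pics/top0.png');c=(.5919,-.2008);y=np.radians(-7)
print(edges(im0,'top',c,y,.06,.003,(-.035,0.035)),edges(im0,'top',c,y+np.pi/2,.06,.003,(-.035,.035)))
E
```

```text
t 12.4 mm [584.2 374.6  45.7] rpy [-1.8e+02  1.0e-02  3.3e+01] w 39.4 F [-1.2 -0.2  1.8]
584,374,145,33 d [ 0.   0.  -0.2] a [0. 0. 0.]
591.9,-200.8,145,-18 d [-0.6129  0.9727 -0.2   ] a [-0.     -0.      0.2833]
[-40.2  42. ] [-41.5  40.5]
```

Call:
send_rows --deltas '[{"dx": 0,"dy": 0,"dz": -0.08,"ax": 0,"ay": 0,"az": 0,"claw": 0},{"dx": 0,"dy": 0,"dz": -0.16,"ax": 0,"ay": 0,"az": 0,"claw": 0},{"dx": -0.03,"dy": 0.05,"dz": -0.2,"ax": 0,"ay": 0,"az": 0.01,"claw": 0},{"dx": -0.07,"dy": 0.11,"dz": -0.2,"ax": 0,"ay": 0,"az": 0.03,"claw": 0},{"dx": -0.11,"dy": 0.175,"dz": -0.2,"ax": 0,"ay": 0,"az": 0.05,"claw": 0},{"dx": -0.15,"dy": 0.24,"dz": -0.2,"ax": 0,"ay": 0,"az": 0.07,"claw": 0},{"dx": -0.19,"dy": 0.305,"dz": -0.2,"ax": 0,"ay": 0,"az": 0.09,"claw": 0},{"dx": -0.23,"dy": 0.37,"dz": -0.2,"ax": 0,"ay": 0,"az": 0.11,"claw": 0},{"dx": -0.27,"dy": 0.43,"dz": -0.2,"ax": 0,"ay": 0,"az": 0.13,"claw": 0},{"dx": -0.31,"dy": 0.49,"dz": -0.2,"ax": 0,"ay": 0,"az": 0.15,"claw": 0},{"dx": -0.34,"dy": 0.54,"dz": -0.2,"ax": 0,"ay": 0,"az": 0.16,"claw": 0},{"dx": -0.36,"dy": 0.57,"dz": -0.2,"ax": 0,"ay": 0,"az": 0.17,"claw": 0}]'

```text
time: 13.6
eef_pos: [0.5884, 0.0343, 0.1457]
tcp_rot: [3.141, -0.0, 0.037]
force: [0.3, -0.3, -0.2]
grip_width: 0.04
```

```bash
python3 go.py; python3 - <<'E'
import numpy as np
from scipy.spatial.transform import Rotation as R
r0=R.from_euler('xyz',[np.pi,0,np.radians(33)]);p=np.array([584,374,45])+r0.apply(np.array([-.36,.57,-.2])*500);r=r0*R.from_rotvec([0,0,.17*np.pi])
d=r.inv().apply(np.array([592.3,-201,145])-p)/500
print(p,r.as_euler('xyz',degrees=True),d)
E
```

```text
t 13.6 mm [588.4  34.3 145.7] rpy [ 1.7995e+02 -1.0000e-02  2.1300e+00] w 40.0 F [ 0.3 -0.3 -0.2]
[588.26142275  36.94386183 145.        ] [180.    0.    2.4] [-1.18580401e-02  4.75808525e-01  1.06259407e-16]
```

Call:
send_rows --deltas '[{"dx": -0.001,"dy": 0.05,"dz": 0,"ax": 0,"ay": 0,"az": 0.01,"claw": 0},{"dx": -0.003,"dy": 0.12,"dz": 0,"ax": 0,"ay": 0,"az": 0.03,"claw": 0},{"dx": -0.005,"dy": 0.19,"dz": 0,"ax": 0,"ay": 0,"az": 0.05,"claw": 0},{"dx": -0.007,"dy": 0.26,"dz": 0,"ax": 0,"ay": 0,"az": 0.07,"claw": 0},{"dx": -0.009,"dy": 0.33,"dz": 0,"ax": 0,"ay": 0,"az": 0.09,"claw": 0},{"dx": -0.011,"dy": 0.4,"dz": 0,"ax": 0,"ay": 0,"az": 0.1133,"claw": 0},{"dx": -0.0119,"dy": 0.45,"dz": 0,"ax": 0,"ay": 0,"az": 0.1133,"claw": 0},{"dx": -0.0119,"dy": 0.4758,"dz": 0,"ax": 0,"ay": 0,"az": 0.1133,"claw": 0},{"dx": -0.0119,"dy": 0.4758,"dz": 0.06,"ax": 0,"ay": 0,"az": 0.1133,"claw": 0},{"dx": -0.0119,"dy": 0.4758,"dz": 0.12,"ax": 0,"ay": 0,"az": 0.1133,"claw": 0},{"dx": -0.0119,"dy": 0.4758,"dz": 0.16,"ax": 0,"ay": 0,"az": 0.1133,"claw": 0},{"dx": -0.0119,"dy": 0.4758,"dz": 0.178,"ax": 0,"ay": 0,"az": 0.1133,"claw": 0}]'

```text
time: 14.8
eef_pos: [0.5915, -0.1984, 0.054]
tcp_rot: [-3.141, 0.004, -0.312]
force: [0.0, 0.1, -0.9]
grip_width: 0.0397
```

Call:
send_rows --deltas '[{"dx": 0,"dy": 0,"dz": 0,"ax": 0,"ay": 0,"az": 0,"claw": 0},{"dx": 0,"dy": 0,"dz": 0,"ax": 0,"ay": 0,"az": 0,"claw": 0},{"dx": 0,"dy": 0,"dz": 0.008,"ax": 0,"ay": 0,"az": 0,"claw": 0},{"dx": 0,"dy": 0,"dz": 0.015,"ax": 0,"ay": 0,"az": 0,"claw": 0},{"dx": 0,"dy": 0,"dz": 0.015,"ax": 0,"ay": 0,"az": 0,"claw": 0}]'

```text
time: 15.3
eef_pos: [0.5925, -0.2003, 0.0491]
tcp_rot: [-3.141, -0.0, -0.314]
force: [-0.2, -0.2, -1.1]
grip_width: 0.0396
```

```bash
python3 go.py; python3 - <<'E'
from h import *
s=capture('scene');cv2.imwrite('pics/p6.png',cv2.resize(s[130:260,170:330],None,fx=4,fy=4,interpolation=2))
E
```

```text
t 15.3 mm [ 592.5 -200.3   49.1] rpy [-179.98   -0.    -17.99] w 39.6 F [-0.2 -0.2 -1.1]
```

View pics/p6.png

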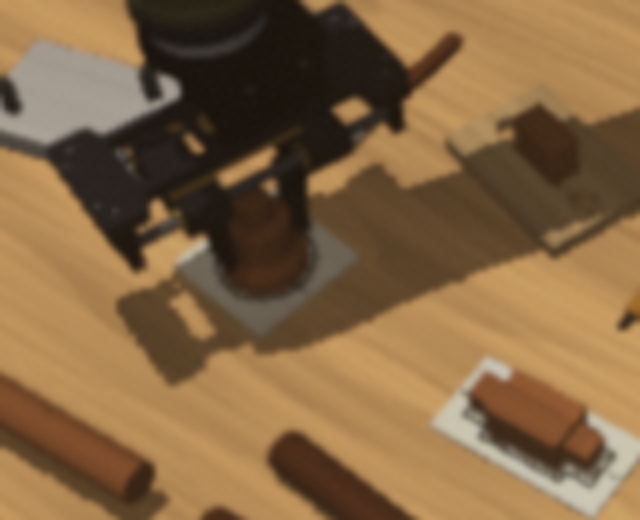

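The foot is upright, centred in its circle at about (265,270). I'll release it.

Call:
send_rows --deltas '[{"dx": 0,"dy": 0,"dz": 0.001,"ax": 0,"ay": 0,"az": 0,"claw": 0},{"dx": 0,"dy": 0,"dz": 0.001,"ax": 0,"ay": 0,"az": 0,"claw": 0.75},{"dx": 0,"dy": 0,"dz": 0.001,"ax": 0,"ay": 0,"az": 0,"claw": 0.75},{"dx": 0,"dy": 0,"dz": 0.001,"ax": 0,"ay": 0,"az": 0,"claw": 0.85},{"dx": 0,"dy": 0,"dz": 0.001,"ax": 0,"ay": 0,"az": 0,"claw": 0.85},{"dx": 0,"dy": 0,"dz": 0.001,"ax": 0,"ay": 0,"az": 0,"claw": 0.85},{"dx": 0,"dy": 0,"dz": -0.05,"ax": 0,"ay": 0,"az": 0,"claw": 0.9},{"dx": 0,"dy": 0,"dz": -0.12,"ax": 0,"ay": 0,"az": 0,"claw": 0.9},{"dx": 0,"dy": 0,"dz": -0.2,"ax": 0,"ay": 0,"az": 0,"claw": 0.9},{"dx": 0,"dy": 0,"dz": -0.2,"ax": 0,"ay": 0,"az": 0,"claw": 0.9}]'

```text
time: 16.35
eef_pos: [0.596, -0.202, 0.1554]
tcp_rot: [-3.14, -0.011, -0.314]
force: [0.8, 0.0, 0.2]
grip_width: 0.0781
```

```bash
python3 - <<'E'
from h import *
im0=cv2.imread('pics/top0.png')
h=cv2.cvtColor(im0,cv2.COLOR_BGR2HSV)
c=cv2.cvtColor(im0,cv2.COLOR_BGR2GRAY)
# pins: dark in fixture region ; plate B dark bottom/left edge and block
f=np.argwhere((c[165:212,425:478]<70)).astype(float)[:,::-1]+[425,165]
# keep inside fixture contour
cs,_=cv2.findContours(mask(im0,'w'),0,1);k=min(cs,key=lambda q:abs(cv2.contourArea(q)-1000));hull=cv2.convexHull(k)
f=np.array([p for p in f if cv2.pointPolygonTest(hull,tuple(map(float,p)),True)>1.5])
for s in(f[f[:,0]<450],f[f[:,0]>=450]):
    if len(s): print('pin px',s.mean(0),len(s),[ (cast('top',s.mean(0),z)[0]*1e3).round(1) for z in(.02,.034,.048)])
r=np.radians
cB=(.453,-.336)
for o in(-.013,.013):print('blk far',o,edges(im0,'top',cB,r(84-90),.03,.044,(o-.003,o,o+.003),122))
for z in(.012,.044):print('blk along',z,edges(im0,'top',cB,r(84),.035,z,(-.004,0,.004),122))
cv2.imwrite('pics/p7.png',np.hstack([cv2.resize(im0[205:250,410:470],(400,300),interpolation=2),cv2.resize(im0[160:210,420:480],(360,300),interpolation=2)]))
E
python3 go.py 592.3,-201,148,-18 453,-336,130,-6
```

```text
pin px [440.61111111 196.        ] 18 [array([ 543.4, -342.1]), array([ 540.7, -338.8]), array([ 538. , -335.5])]
pin px [462.88888889 176.11111111] 18 [array([ 603.4, -410.7]), array([ 600.2, -406.8]), array([ 596.9, -402.8])]
blk far -0.013 [-13.2   8. ]
blk far 0.013 [-16.   9.]
blk along 0.012 [-24.5  20.8]
blk along 0.044 [-17.2  26.8]
t 16.35 mm [ 596.  -202.   155.4] rpy [-179.93   -0.61  -18.01] w 78.1 F [0.8 0.  0.2]
453,-336,130,-6 d [-0.1815  0.3429  0.036 ] a [-0.      0.     -0.0667]
```

View pics/p7.png

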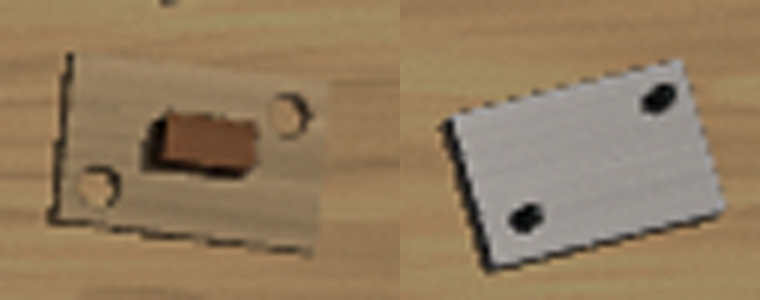

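The picture confirms that the right-hand plate is the diagonal one, with holes at crop (99,188) and (290,116). The fixture pins run the same way.

```bash
python3 - <<'E'
from h import *
w=cast('top',[(424.85,233.2),(453.5,222.4)],.012)*1e3;d=w[0]-w[1]
print(w,w.mean(0),np.hypot(*d),np.degrees(np.arctan2(d[1],d[0]))-27.7)
E
python3 go.py 592.3,-201,148.5,-18 451.5,-334.4,130,-7 451.5,-334.4,42,-7
```

```text
[[ 433.75042765 -293.04918507]
 [ 465.58059132 -378.31994092]] [ 449.66550949 -335.684563  ] 91.01791649785672 82.76977202666913
t 16.35 mm [ 596.  -202.   155.4] rpy [-179.93   -0.61  -18.01] w 78.1 F [0.8 0.  0.2]
451.5,-334.4,130,-7 d [-0.1854  0.3408  0.037 ] a [ 0.      0.     -0.0611]
451.5,-334.4,42,-7 d [-0.1854  0.3408  0.213 ] a [ 0.      0.     -0.0611]
```

Call:
send_rows --deltas '[{"dx": -0.186,"dy": 0.342,"dz": 0.037,"ax": 0,"ay": 0,"az": -0.061,"claw": 0.9},{"dx": -0.186,"dy": 0.342,"dz": 0.037,"ax": 0,"ay": 0,"az": -0.061,"claw": 0.9},{"dx": -0.186,"dy": 0.342,"dz": 0.037,"ax": 0,"ay": 0,"az": -0.061,"claw": 0.9},{"dx": -0.186,"dy": 0.342,"dz": 0.037,"ax": 0,"ay": 0,"az": -0.061,"claw": 0.9},{"dx": -0.186,"dy": 0.342,"dz": 0.037,"ax": 0,"ay": 0,"az": -0.061,"claw": 0.9},{"dx": -0.186,"dy": 0.342,"dz": 0.1,"ax": 0,"ay": 0,"az": -0.061,"claw": 0.9},{"dx": -0.186,"dy": 0.342,"dz": 0.15,"ax": 0,"ay": 0,"az": -0.061,"claw": 0.9},{"dx": -0.186,"dy": 0.342,"dz": 0.19,"ax": 0,"ay": 0,"az": -0.061,"claw": 0.9},{"dx": -0.186,"dy": 0.342,"dz": 0.209,"ax": 0,"ay": 0,"az": -0.061,"claw": 0.9},{"dx": -0.186,"dy": 0.342,"dz": 0.209,"ax": 0,"ay": 0,"az": -0.061,"claw": 0.9},{"dx": -0.186,"dy": 0.342,"dz": 0.209,"ax": 0,"ay": 0,"az": -0.061,"claw": 0.9}]'

```text
time: 17.45
eef_pos: [0.4518, -0.3345, 0.0451]
tcp_rot: [3.141, -0.001, -0.122]
force: [1.0, 0.4, 0.0]
grip_width: 0.0783
```

Call:
send_rows --deltas '[{"dx": 0,"dy": 0,"dz": 0,"ax": 0,"ay": 0,"az": 0,"claw": 0},{"dx": 0,"dy": 0,"dz": 0,"ax": 0,"ay": 0,"az": 0,"claw": 0},{"dx": 0,"dy": 0,"dz": 0,"ax": 0,"ay": 0,"az": 0,"claw": 0},{"dx": 0,"dy": 0,"dz": 0,"ax": 0,"ay": 0,"az": 0,"claw": 0},{"dx": 0,"dy": 0,"dz": 0,"ax": 0,"ay": 0,"az": 0,"claw": 0},{"dx": 0,"dy": 0,"dz": 0,"ax": 0,"ay": 0,"az": 0,"claw": 0},{"dx": 0,"dy": 0,"dz": 0,"ax": 0,"ay": 0,"az": 0,"claw": 0},{"dx": 0,"dy": 0,"dz": 0,"ax": 0,"ay": 0,"az": 0,"claw": 0},{"dx": 0,"dy": 0,"dz": 0,"ax": 0,"ay": 0,"az": 0,"claw": 0}]' --grip_force 25

```text
time: 18.35
eef_pos: [0.4512, -0.3343, 0.0445]
tcp_rot: [-3.142, 0.0, -0.122]
force: [-0.8, -0.1, 0.4]
grip_width: 0.0218
```

```bash
python3 go.py 451,-334.9,44,-7 451,-334.9,124,-7 571,-373.3,124,13.4; python3 - <<'E'
from h import *
im=capture('top');cv2.imwrite('pics/top8.png',im)
# foot on card
c=(.5922,-.201)
for y in(0,np.pi/2):print([ (z,edges(im,'top',c,y,.045,z,(-.003,0,.003))) for z in(.003,.015)])
cv2.imwrite('pics/p8.png',np.hstack([cv2.resize(im[160:205,370:415],(400,400),interpolation=2),cv2.resize(im[195:255,400:460],(400,400),interpolation=2)]))
E
```

```text
t 18.35 mm [ 451.2 -334.3   44.5] rpy [-1.80e+02  1.00e-02 -7.01e+00] w 21.8 F [-0.8 -0.1  0.4]
451,-334.9,124,-7 d [-0.    0.   -0.16] a [0. 0. 0.]
571,-373.3,124,13.4 d [ 0.2476  0.047  -0.16  ] a [ 0.      0.     -0.1133]
[(0.003, array([-41.2, -22.7,  30.5,  41.3])), (0.015, array([-43.8, -25. ,  27.5,  38. ]))]
[(0.003, array([-42. , -27.2,  27.5,  41. ])), (0.015, array([-40.5, -25.7,  28.8,  41.8]))]
```

View pics/p8.png

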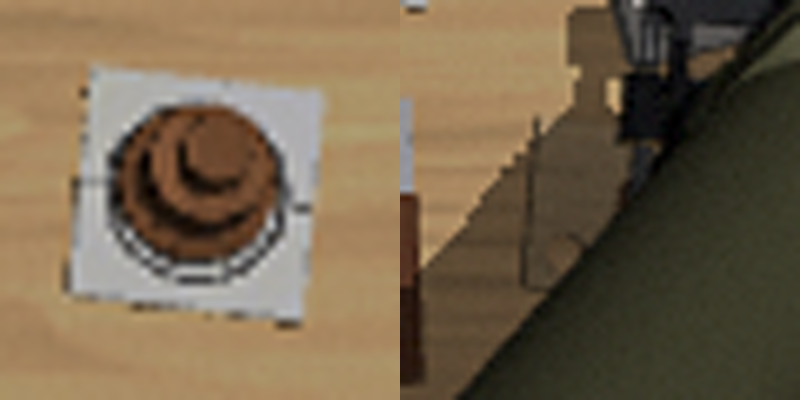

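```bash
python3 - <<'E'
from h import *
i0=cv2.imread('pics/scene0.png');s=capture('scene');c=np.array((.5922,-.201))
v=center('scene')[:2]-c;a=np.arctan2(v[1],v[0])
m=blob(i0,'w',proj('scene',[*c,.003])[0]);print('card ctr scene',cast('scene',m.mean(0),.003))
g=cv2.cvtColor(i0,cv2.COLOR_BGR2HSV)
print('toward cam dir',np.degrees(a),'near',edges(s,'scene',c,a,.06,.003,(-.002,0,.002)),'perp z9',edges(s,'scene',c,a+np.pi/2,.06,.009,(0,.003,.006)))
print('card same', edges(i0,'scene',c,a,.06,.003),edges(i0,'scene',c,a+np.pi/2,.06,.003))
# same for top: nadir direction
n='top';t=cv2.imread('pics/top8.png');v=center(n)[:2]-c;a=np.arctan2(v[1],v[0])
print('top dir',np.degrees(a),[(z,edges(t,n,c,a,.06,z,(-.002,0,.002))) for z in(.003,.015)],'perp',edges(t,n,c,a+np.pi/2,.06,.009,(0,.003)))
t=cv2.imread('pics/top0.png');print('card same',edges(t,n,c,a,.06,.003),edges(t,n,c,a+np.pi/2,.06,.003))
cv2.imwrite('pics/p9.png',cv2.resize(s[165:225,200:280],(800,600),interpolation=2))
E
```

```text
card ctr scene [[ 0.59268751 -0.19974637]]
toward cam dir 52.42101273407874 near [27.8 47.5] perp z9 [-50.7 -27.   27.5  42. ]
card same [-46.   47.5] [-46.5  47.3]
top dir 148.67826863418054 [(0.003, array([-46. , -31.7,  23.5,  44.8])), (0.015, array([-42.2, -28.5,  26.5,  47.5]))] perp [-46.  -28.7  24.5  43. ]
card same [-46.   44.5] [-45.2  45. ]
```

View pics/p9.png

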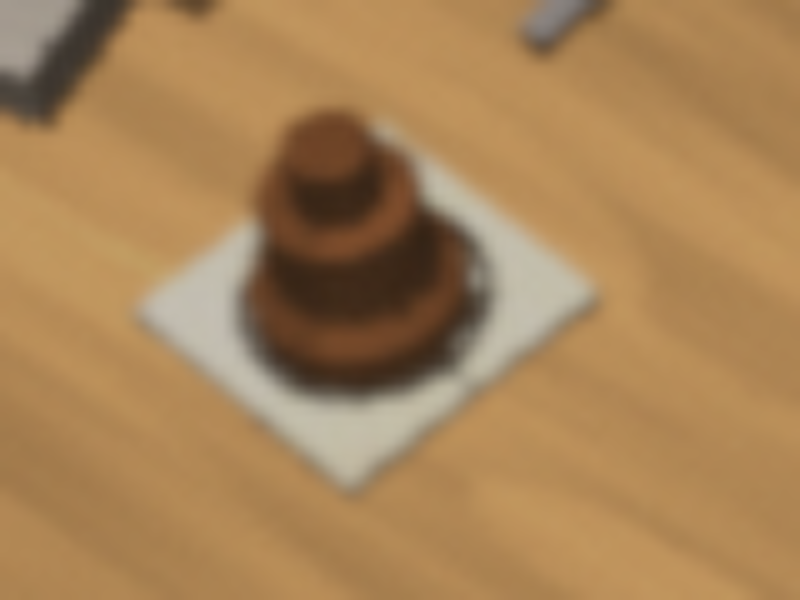

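The foot is upright inside its circle, and both views agree to about 1.5 mm. The plate is gripped at 21.8 mm, so I'll carry it over the pins.

Call:
send_rows --deltas '[{"dx": 0,"dy": 0,"dz": -0.05,"ax": 0,"ay": 0,"az": 0,"claw": 0},{"dx": 0,"dy": 0,"dz": -0.11,"ax": 0,"ay": 0,"az": 0,"claw": 0},{"dx": 0,"dy": 0,"dz": -0.16,"ax": 0,"ay": 0,"az": 0,"claw": 0},{"dx": 0.04,"dy": 0.008,"dz": -0.16,"ax": 0,"ay": 0,"az": -0.02,"claw": 0},{"dx": 0.09,"dy": 0.017,"dz": -0.16,"ax": 0,"ay": 0,"az": -0.04,"claw": 0},{"dx": 0.14,"dy": 0.027,"dz": -0.16,"ax": 0,"ay": 0,"az": -0.065,"claw": 0},{"dx": 0.19,"dy": 0.036,"dz": -0.16,"ax": 0,"ay": 0,"az": -0.09,"claw": 0},{"dx": 0.23,"dy": 0.043,"dz": -0.16,"ax": 0,"ay": 0,"az": -0.1133,"claw": 0},{"dx": 0.2476,"dy": 0.047,"dz": -0.16,"ax": 0,"ay": 0,"az": -0.1133,"claw": 0},{"dx": 0.2476,"dy": 0.047,"dz": -0.16,"ax": 0,"ay": 0,"az": -0.1133,"claw": 0},{"dx": 0.2476,"dy": 0.047,"dz": -0.13,"ax": 0,"ay": 0,"az": -0.1133,"claw": 0},{"dx": 0.2476,"dy": 0.047,"dz": -0.11,"ax": 0,"ay": 0,"az": -0.1133,"claw": 0}]'

```text
time: 19.65
eef_pos: [0.5697, -0.3724, 0.098]
tcp_rot: [-3.14, 0.001, 0.232]
force: [-0.7, 0.1, -1.3]
grip_width: 0.0217
```

Call:
send_rows --deltas '[{"dx": 0,"dy": 0,"dz": 0,"ax": 0,"ay": 0,"az": 0,"claw": 0},{"dx": 0,"dy": 0,"dz": 0,"ax": 0,"ay": 0,"az": 0,"claw": 0}]'

```text
time: 19.85
eef_pos: [0.5704, -0.3724, 0.0989]
tcp_rot: [-3.14, 0.001, 0.233]
force: [-0.2, 0.4, -1.2]
grip_width: 0.0218
```

```bash
python3 go.py;  python3 - <<'E'
from h import *
s=capture('scene');t=capture('top')
cv2.imwrite('pics/p10.png',np.hstack([cv2.resize(s[100:200,130:250],(480,400),interpolation=2),cv2.resize(t[150:230,420:480],(300,400),interpolation=2)]))
E
```

```text
t 19.85 mm [ 570.4 -372.4   98.9] rpy [-1.7993e+02  6.0000e-02  1.3350e+01] w 21.8 F [-0.2  0.4 -1.2]
```

View pics/p10.png

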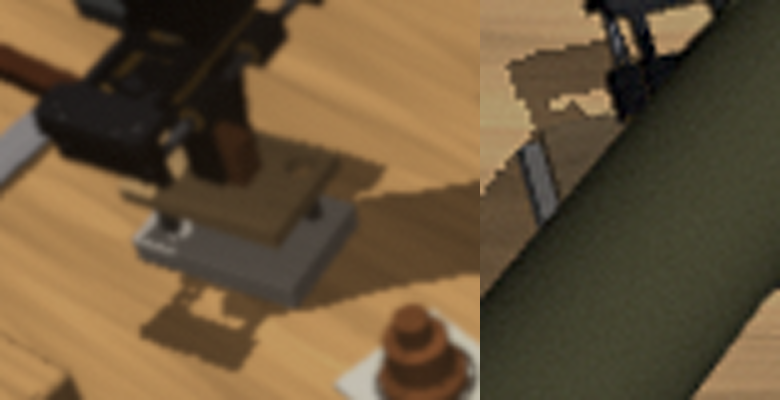

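The plate hangs level over the pins, parallel to the block. I'll lower it in small steps.

Call:
send_rows --deltas '[{"dx": 0,"dy": 0,"dz": 0.01,"ax": 0,"ay": 0,"az": 0,"claw": 0},{"dx": 0,"dy": 0,"dz": 0.018,"ax": 0,"ay": 0,"az": 0,"claw": 0},{"dx": 0,"dy": 0,"dz": 0.024,"ax": 0,"ay": 0,"az": 0,"claw": 0},{"dx": 0,"dy": 0,"dz": 0.03,"ax": 0,"ay": 0,"az": 0,"claw": 0},{"dx": 0,"dy": 0,"dz": 0.03,"ax": 0,"ay": 0,"az": 0,"claw": 0}]'

```text
time: 20.45
eef_pos: [0.571, -0.3725, 0.0838]
tcp_rot: [-3.141, 0.001, 0.234]
force: [0.2, -0.4, -0.7]
grip_width: 0.0217
```

```bash
python3 go.py
```

```text
t 20.45 mm [ 571.  -372.5   83.8] rpy [-1.7996e+02  4.0000e-02  1.3380e+01] w 21.7 F [ 0.2 -0.4 -0.7]
```

Underside about 39 mm, 9 mm onto the pins with no contact force. Continuing down.

Call:
send_rows --deltas '[{"dx": 0,"dy": 0,"dz": 0.007,"ax": 0,"ay": 0,"az": 0,"claw": 0},{"dx": 0,"dy": 0,"dz": 0.014,"ax": 0,"ay": 0,"az": 0,"claw": 0},{"dx": 0,"dy": 0,"dz": 0.021,"ax": 0,"ay": 0,"az": 0,"claw": 0},{"dx": 0,"dy": 0,"dz": 0.028,"ax": 0,"ay": 0,"az": 0,"claw": 0},{"dx": 0,"dy": 0,"dz": 0.034,"ax": 0,"ay": 0,"az": 0,"claw": 0},{"dx": 0,"dy": 0,"dz": 0.038,"ax": 0,"ay": 0,"az": 0,"claw": 0},{"dx": 0,"dy": 0,"dz": 0.038,"ax": 0,"ay": 0,"az": 0,"claw": 0}]'

```text
time: 21.15
eef_pos: [0.5711, -0.3725, 0.0651]
tcp_rot: [-3.141, 0.0, 0.234]
force: [0.8, -0.2, -0.7]
grip_width: 0.0218
```

```bash
python3 go.py
```

```text
t 21.15 mm [ 571.1 -372.5   65.1] rpy [-1.7997e+02  2.0000e-02  1.3380e+01] w 21.8 F [ 0.8 -0.2 -0.7]
```

Almost flat, about 0.6 mm up. I'll lower a touch more, release and retreat.

Call:
send_rows --deltas '[{"dx": 0,"dy": 0,"dz": 0.001,"ax": 0,"ay": 0,"az": 0,"claw": 0},{"dx": 0,"dy": 0,"dz": 0.001,"ax": 0,"ay": 0,"az": 0,"claw": 0.6},{"dx": 0,"dy": 0,"dz": 0.001,"ax": 0,"ay": 0,"az": 0,"claw": 0.6},{"dx": 0,"dy": 0,"dz": 0.001,"ax": 0,"ay": 0,"az": 0,"claw": 0.6},{"dx": 0,"dy": 0,"dz": 0.001,"ax": 0,"ay": 0,"az": 0,"claw": 0.6},{"dx": 0,"dy": 0,"dz": -0.05,"ax": 0,"ay": 0,"az": 0,"claw": 0.7},{"dx": 0,"dy": 0,"dz": -0.13,"ax": 0,"ay": 0,"az": 0,"claw": 0.7},{"dx": 0,"dy": 0,"dz": -0.22,"ax": 0,"ay": 0,"az": 0,"claw": 0.7},{"dx": 0,"dy": 0,"dz": -0.3,"ax": 0,"ay": 0,"az": 0,"claw": 0.7},{"dx": 0,"dy": 0,"dz": -0.36,"ax": 0,"ay": 0,"az": 0,"claw": 0.7}]'

```text
time: 22.15
eef_pos: [0.5717, -0.3733, 0.249]
tcp_rot: [3.139, -0.003, 0.233]
force: [-0.0, -0.1, -0.4]
grip_width: 0.061
```

Call:
send_rows --deltas '[{"dx": -0.05,"dy": -0.08,"dz": -0.1,"ax": 0,"ay": 0,"az": 0,"claw": 0.7},{"dx": -0.1,"dy": -0.16,"dz": -0.1,"ax": 0,"ay": 0,"az": 0,"claw": 0.7},{"dx": -0.15,"dy": -0.24,"dz": -0.1,"ax": 0,"ay": 0,"az": 0,"claw": 0.7},{"dx": -0.2,"dy": -0.32,"dz": -0.1,"ax": 0,"ay": 0,"az": 0,"claw": 0.7},{"dx": -0.2,"dy": -0.4,"dz": -0.1,"ax": 0,"ay": 0,"az": 0,"claw": 0.7},{"dx": -0.2,"dy": -0.48,"dz": -0.1,"ax": 0,"ay": 0,"az": 0,"claw": 0.7},{"dx": -0.2,"dy": -0.56,"dz": -0.1,"ax": 0,"ay": 0,"az": 0,"claw": 0.7},{"dx": -0.2,"dy": -0.64,"dz": -0.1,"ax": 0,"ay": 0,"az": 0,"claw": 0.7},{"dx": -0.2,"dy": -0.72,"dz": -0.1,"ax": 0,"ay": 0,"az": 0,"claw": 0.7},{"dx": -0.2,"dy": -0.8,"dz": -0.1,"ax": 0,"ay": 0,"az": 0,"claw": 0.7},{"dx": -0.2,"dy": -0.9,"dz": -0.1,"ax": 0,"ay": 0,"az": 0,"claw": 0.7},{"dx": -0.2,"dy": -0.9,"dz": -0.1,"ax": 0,"ay": 0,"az": 0,"claw": 0.7}]'

```text
time: 23.35
eef_pos: [0.3682, 0.049, 0.2954]
tcp_rot: [-3.141, 0.0, 0.246]
force: [0.7, -0.2, 0.4]
grip_width: 0.0606
```

```bash
python3 go.py;  python3 - <<'E'
from h import *
s=capture('scene');t=capture('top');cv2.imwrite('pics/sceneE.png',s);cv2.imwrite('pics/topE.png',t)
c=np.zeros((600,800,3),np.uint8);c[:270]=cv2.resize(t[160:255,198:480],(800,270),interpolation=2);c[270:600,:400]=cv2.resize(s[110:240,145:303],(400,330),interpolation=2);c[270:600,400:]=cv2.resize(s[165:295,260:418],(400,330),interpolation=2)
cv2.imwrite('pics/p11.png',c)
E
```

```text
t 23.35 mm [368.2  49.  295.4] rpy [-1.7997e+02  1.0000e-02  1.4110e+01] w 60.6 F [ 0.7 -0.2  0.4]
```

View pics/p11.png

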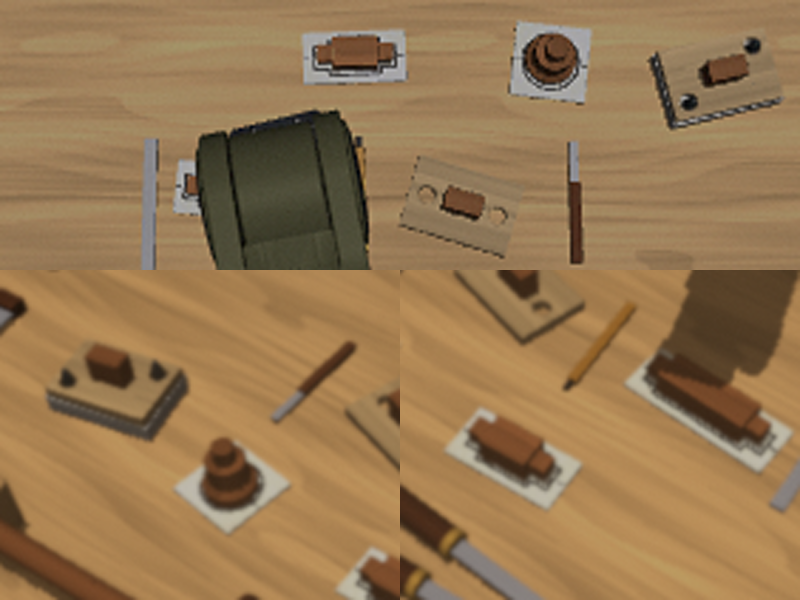

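The plate lies flat on the block with both pins showing through, at (690,102) and (752,46). The foot, both rails and the inline plate are as intended, and the arm is clear.

```bash
python3 -c "
from workcell import job;print(job.sign_off())"
```

```text
the job is handed in; nothing more can be done
None
```

I placed the long rail, then the short rail, then the foot upright, each inside its outline. I then dropped the diagonal-hole plate over the dowel pins and handed in at about 23.5 s of robot time. I never touched the inline plate; it still lies flat on the bench, clear of the fixture.

- **Rails:** most edge measurements put them within about 1.5 mm of centre, inside the 3 mm margin. The top view's near edge read 2–3 mm short on both rails, probably from shading, and the other view did not confirm it. In the final top picture the arm hid most of the long rail. The scene view showed it still in place.
- **Foot:** it is upright and inside the circle. The scene view's edges put it on centre, while the top view suggests up to about 1.7 mm off in x, also inside the 3 mm margin. I left it rather than regrip it.
- **Plate:** both pins show through and it lies flat on the block. It went down without contact force, and every force reading taken between moves was under about 3 N.

The first move call was refused for missing keys and nothing moved.

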